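# Set the strain viewer to its crossed mark with the tint plate in

### The arm

A 6-joint arm with a two-finger parallel gripper is mounted at the origin on the work surface. World frame = base frame: x ahead of the robot, y to its left, z up, the work surface at z = 0. Lengths are in mm, angles in degrees, forces in N, time in s.
With the tool pointing down it reaches from about 350 to 850 mm from the base axis. Payload 8.1 kg.
Tool frame: the origin (TCP) lies on the centre line of the jaws, within the pads' length; the fingertips stand 19 mm ahead of it and the grasp point (between the pads) is the TCP; z points along the fingers, y is the line along which they close (so a half turn about z gives the same grasp; the last joint's range is limited). The gripper opens to 85 mm and grips with 20 to 120 N. Pads are 22 mm wide; open, the fingers measure 114 mm over their backs; the gripper's body (76 mm by 85 mm) begins 54 mm behind the grasp point. The pads swing forward as they close: fully open they stand 13 mm farther back than shut.
Start: joints at [-72.33, 7.471, 85.268, -0, 87.261, -4.893], TCP at [230.24, -554.071, 250.292] pointing down, gripper open.
Joint ranges: [-169.43, 169.43], [-51.17, 129.36], [1.28, 143.12], [-76.62, 256.62], [0, 156.53], [-152.29, 152.29]. Speed limits (degrees/s): [136.94, 136.94, 159.86, 180, 180, 180].

### API

Orientations are given as [roll, pitch, yaw] about the fixed x, y, z axes, in that order (R = Rz(yaw) Ry(pitch) Rx(roll)).
In Python, from bench import r gives the robot as it stands. The module is installed in compiled form; this text tells all that it offers.
- The arm moves only by the tool servo_tool, never from a script. Its arguments are lists of equal length, an entry for each row: "fingers": the finger opening in m, from 0 to 0.0854; "linear": the shift along the tool's x, y, z in m, a list of three; "rotation": the turn, a rotation vector about the tool's x, y, z in degrees, a list of three. A call has 1 to 10 rows; each row is the pose to reach, as a shift and turn from the pose commanded when the call began, along the tool's axes at that moment; what a row does not reach only later rows make up. A row lasts 1/10 s, in which the tool goes at most 50 mm and 8.59 degrees, less where a joint would pass 70% of its speed; a pose out of reach is approached as far as the arm can. A call with a gripper value outside its range is refused whole. The fingers move at their own pace and stop on an object; "force" is the grip in N (left out, the last holds). Time passes only in rows, so rows that repeat a pose let the fingers close. It gives the time, the measured TCP pose, the force, the opening and the grip force at its end, in the units of the state.
- r.sense(): the state, without advancing time (a new reading comes with each control period).
- r.snapshot(name): name is "scene" or "side" or "wrist"; returns a dict with "frame" (384x512x3 uint8, red, green, blue), "fx", "fy", "cx", "cy" (pixels), "camera_from_world" (4x4, takes a point from world to camera coordinates). Camera axes: x right, y up, looking along -z (the intrinsics and any distortion apply to the point x, -y, -z); pixel columns grow to the right and rows downward; lengths in mm; the calibration is good to about 2 mm. A picture is of the moment at which its call begins. There is no depth.
- r.hand_in(): hands the job in; it is judged then, once.
The state is a dict: "time": time; "joint_pos": joint angles; "qd": joint speeds; "joint_efforts": joint torques, N m; "tool_pos": TCP position; "tcp_rot": TCP orientation; "ft_force": force on the tool from outside, world axes, zero at the start; "wrist_torque": the same for the moment, N m; "finger_gap": finger opening in mm; "grip_force": force on a finger pad.
Only numpy, scipy, OpenCV 4.12 (cv2) and the standard library are available. Lean on these libraries where they do the work, as an engineer would, in place of code of your own. Each camera call takes 0.05 s, during which the arm holds its last target. There are 200 camera calls.

### The job

Get the strain viewer ready for checking the cuvettes: push the blue tint-plate slider at the side of its head fully home, and push the orange lever of the analyser ring around until the ring's white pointer stands at the red mark of the scale. Only push, gently and with the fingers: do not pinch the lever or the slider between them, and leave the cuvettes, bottle, jar and tray where they are.

Things in the scene. Friction and masses are not known exactly. Their poses are not given: they have to be found in the camera images.
- viewer: Strain viewer, fixed to the bench. White lamp base 280 x 210 x 48 mm with a bright round window on top (top face 50 mm above the bench), a 28 mm column at its far side (local x = +125 mm) and, above the window, a round head of 164 mm diameter between 155 and 185 mm above the bench. Origin: on the bench, under the axis of the head. Its x axis points from the operator's side (where the lever is) to the column; y to the left; z up. Its place and yaw vary
- ring_axis (a point): Point on the vertical axis of the analyser ring, level with the ring's top face, 197 mm above the bench. The ring (aluminium, 125 mm diameter, grey transparent window) turns about it, stiffly, about 1 N at the lever tab, and stays where it is left; stops end its travel, at 1.1 rad or more to each side of the lever's middle place (lever towards the viewer's -x)
- lever_tab (a point): Centre of the orange tab at the end of the analyser ring's lever: an upright plate, 114 mm from the ring's axis, 32 mm long radially (98 to 130 mm from the axis), 10 mm thick, 26 mm high (184 to 210 mm above the bench), clear of the head (which ends 82 mm from the axis). A flat steel arm, 8 mm wide, 197 to 202 mm above the bench, joins it to the ring. Its two broad sides are the faces to push on; fingers on both at once count as pinching the lever
- pointer_tip (a point): Tip of the white pointer (3 mm wide) on the analyser ring, 70 mm from the ring's axis. It turns with the ring and the lever; it sits 1.0 rad clockwise, seen from above, of the lever
- red_mark (a point): Middle of the inner end of the single red mark (5 mm wide, 11 mm long) on the black scale ring with white lines every 5 degrees, 70 mm from the ring's axis, where the pointer tip must come to stand. The scale ring is clamped at a different angle each time and does not move during the job
- tint_slider (a joint): Tint-plate slider, m: 0 = fully home, blue end block 2 mm from the head's side; 0.028 = pulled right out. Friction about 1.5 N, stays where it is left, solid stop at home
- slider_end (a point): Centre of the outer face of the slider's blue end block (28 mm wide, 14 mm thick, 20 mm high; face centre 168 mm above the bench). The block sticks out of the head on the viewer's +y side; pushing it along the viewer's -y sends it home, where this face is 98 mm from the ring's axis. Push on this outer face; the fingers on the block's flanks or behind it count as pinching
- cuvettes: Loose clear strip of cuvettes, 14 x 80 x 32 mm, 30 g, standing on the lamp window under the head. Origin under its centre
- bottle: Loose white plastic bottle with blue cap, 60 mm diameter, 185 mm high, standing on the bench on the viewer's -y side. Origin under its centre
- jar: Loose small amber jar with white lid, 54 mm diameter, 70 mm high, on the viewer's +y side. Origin under its centre
- tray: Loose empty white tray, 75 x 110 x 32 mm, on the bench between the viewer and the robot. Origin under its centre

How it is judged (in metres and radians):
At the end, for the whole second after the job is handed in: The pointer tip is within 4 mm of the middle of the red mark (the two still overlap), the tint slider is within 2 mm of fully home, and the cuvettes (6 mm), bottle, jar and tray (10 mm) are where they were (horizontal distance between pointer_tip and red_mark below 0.004 m and value of joint tint_slider below 0.002 m and distance of cuvettes from where it was at the start of the episode below 0.006 m and distance of each of bottle, jar, tray from where it was at the start of the episode below 0.01 m); the robot touches nothing.
It fails at once if the lever is pinched between the fingers (((contact force between the fingers and analyser_c0 above 1 N or contact force between the fingers and analyser_c4 above 1 N) and (contact force between the fingers and analyser_c1 above 1 N or contact force between the fingers and analyser_c5 above 1 N)) or (contact force between the fingers and analyser_c2 above 1 N and contact force between the fingers and analyser_c3 above 1 N)).
It fails at once if the slider's end block is pinched between the fingers (contact force between the fingers and tint_slider_c0 above 1 N and contact force between the fingers and tint_slider_c1 above 1 N).
It fails at once if the viewer is pushed harder than 40 N (contact force between any of the fingers, the arm and viewer above 40 N).
It fails at once if the cuvettes are disturbed (distance of cuvettes from where it was at the start of the episode above 0.006 m).
It fails at once if the bottle, jar or tray is moved or lifted (distance of any of bottle, jar, tray from where it was at the start of the episode above 0.01 m).
It also fails if it takes over 54 s, if anything falls off the work surface, if the arm or the gripper's body presses on something with over 40 N, if the wrist force passes 120 N, or if a joint passes its speed limit or range.

## Working session

There is one attempt and no reset: what is moved stays moved. The work goes in short steps, Python scripts to look and compute and a tool call to move; the robot and the scene stay as the last step left them, time stands still between calls to the robot, and variables do not carry over. Pictures are saved under pics/ and viewed, at most 12 in all, crops included, and the job is handed in when it is done.

Besides the shell and the picture viewer there is one more tool, called by a JSON object that holds its "name" and its "arguments", one argument or row to a line. servo_tool: Moves the arm, as the interface text tells. Its arguments: {"type":"object","properties":{"fingers":{"type":"array","items":{"type":"number"}},"linear":{"type":"array","items":{"type":"array","items":{"type":"number"}}},"rotation":{"type":"array","items":{"type":"array","items":{"type":"number"}}},"force":{"type":"number"}},"required":["fingers","linear","rotation"]}

```bash
mkdir -p pics
cat > h.py <<'E'
import numpy as np, cv2
from bench import r
def snap(n,name=None):
    s=r.snapshot(n)
    if name: cv2.imwrite(f'pics/{name}.png',cv2.cvtColor(s['frame'],cv2.COLOR_RGB2BGR))
    return s
def ray(s,u,v):
    T=np.array(s['camera_from_world']);R=T[:3,:3];o=-R.T@T[:3,3]
    d=R.T@np.array([(u-s['cx'])/s['fx'],-(v-s['cy'])/s['fy'],-1]);return o,d
def onz(s,u,v,z):
    o,d=ray(s,u,v);return o+d*(z-o[2])/d[2]
def proj(s,p):
    T=np.array(s['camera_from_world']);c=T[:3,:3]@np.array(p)+T[:3,3]
    return np.array([s['cx']+s['fx']*c[0]/-c[2], s['cy']-s['fy']*c[1]/-c[2]])
E
python3 - <<'E'
from h import *
a=snap('scene');b=snap('side')
for n,s in (('scene',a),('side',b)):
    T=np.array(s['camera_from_world']);print(n,-T[:3,:3].T@T[:3,3],s['fx'],[k for k in s])
im=np.hstack([a['frame'],b['frame']])
cv2.imwrite('pics/scene0.png',a['frame'][:,:,::-1]);cv2.imwrite('pics/side0.png',b['frame'][:,:,::-1])
print(r.sense())
E
```

```text
scene [1164.10958205 -174.69934037  885.39796379] 458.6241809929821 ['frame', 'fx', 'fy', 'cx', 'cy', 'camera_from_world']
side [339.60555208 816.61060867 676.00557236] 392.959903615082 ['frame', 'fx', 'fy', 'cx', 'cy', 'camera_from_world']
{'time': 0.1, 'joint_pos': array([-7.23293431e+01,  7.51140006e+00,  8.53228996e+01,  6.45641890e-04,
        8.72627434e+01, -4.89325694e+00]), 'qd': array([-0.06606907, -0.09872373, -0.11717032, -0.01124277, -0.02114682,
        0.00717612]), 'joint_efforts': array([ 1.62932389e-03, -5.70950139e+01, -5.01942158e+01, -3.18753041e-05,
        8.10801052e-03, -6.90482329e-05]), 'tool_pos': array([ 230.10801403, -553.61438123,  249.34420474]), 'tcp_rot': array([-1.79903366e+02, -8.92024035e-03,  2.25638749e+01]), 'ft_force': array([ 0.54886588, -0.45484298, -0.22915584]), 'wrist_torque': array([-0.01420658, -0.00990817,  0.00039356]), 'grip_force': 0.0, 'finger_gap': 85.84744818210363}
```

View pics/scene0.png

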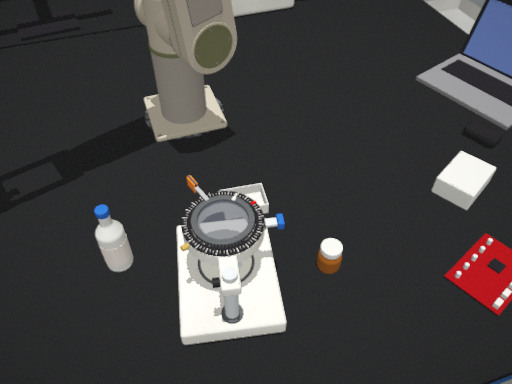

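View pics/side0.png

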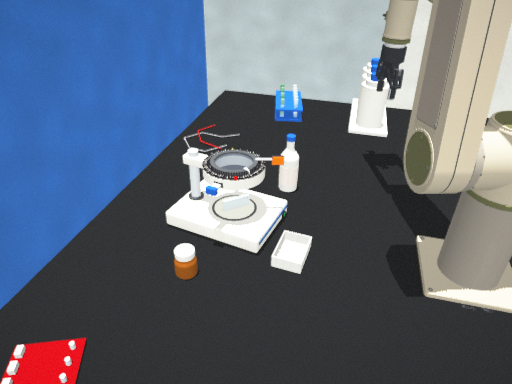

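The scene view shows the head at about (223,222), the lever tab at (192,183) and the slider block at (280,221). In the side view the tab is at (278,160) and the slider at (211,190). I'll zoom in and measure by colour.

Run:
```python
from h import *
a=snap('scene');b=snap('side')
def blobs(s,nm,roi,lo,hi,z):
    h=cv2.cvtColor(s['frame'],cv2.COLOR_RGB2HSV)
    m=cv2.inRange(h,lo,hi);x0,x1,y0,y1=roi;k=np.zeros_like(m);k[y0:y1,x0:x1]=m[y0:y1,x0:x1]
    n,l,st,c=cv2.connectedComponentsWithStats(k)
    for i in range(1,n):
        if st[i,4]>=3: print(nm,st[i],c[i].round(1),onz(s,*c[i],z).round(1))
for s,n,roi in ((a,'scene',(150,310,160,350)),(b,'side',(160,300,130,250))):
    blobs(s,n+' orange',roi,(5,150,100),(18,255,255),197)
    blobs(s,n+' blue',roi,(100,150,80),(125,255,255),168)
    blobs(s,n+' red',roi,(0,150,80),(4,255,255),190)
    blobs(s,n+' red2',roi,(172,150,80),(180,255,255),190)
A=cv2.resize(a['frame'][165:265,165:298],None,fx=6,fy=6,interpolation=cv2.INTER_CUBIC)[:600,:798]
B=cv2.resize(b['frame'][140:215,170:300],None,fx=6,fy=6,interpolation=cv2.INTER_CUBIC)
cv2.imwrite('pics/A.png',A[:,:,::-1]);cv2.imwrite('pics/B.png',B[:,:,::-1])
```

```text
scene orange [190 175   8  11  19] [193.7 179.4] [488.2 -72.8 197. ]
scene orange [186 176  10  17  72] [190.4 183.9] [498.8 -82.6 197. ]
scene blue [276 213   9  17 114] [280.2 220.7] [629.5  67.8 168. ]
scene red [251 201   5   4  15] [252.8 202.4] [583.5  25.3 190. ]
side orange [272 156  12   9  98] [277.3 160. ] [499.2 -78.5 197. ]
side blue [160 130  24  23 290] [167.7 137.3] [ 858.2 -181.5  168. ]
side blue [286 133  10   8  70] [290.9 136.7] [ 499.6 -295.6  168. ]
side blue [206 186  11   9  81] [211.  190.2] [631.3  64.9 168. ]
side blue [280 210   4   5   6] [281.8 211.8] [449.3 106.3 168. ]
side blue [263 235   3   3   3] [264. 236.] [468.  200.3 168. ]
side red [198 130   2   3   3] [198.3 131. ] [ 767.7 -206.1  190. ]
side red [198 134  18  13  39] [205.8 141.8] [ 720.1 -141.7  190. ]
side red [218 147   3   2   3] [219.  147.7] [ 672.  -116.9  190. ]
side red [234 176   3   4  10] [235.  177.8] [581.8  28.2 190. ]
```

View pics/A.png

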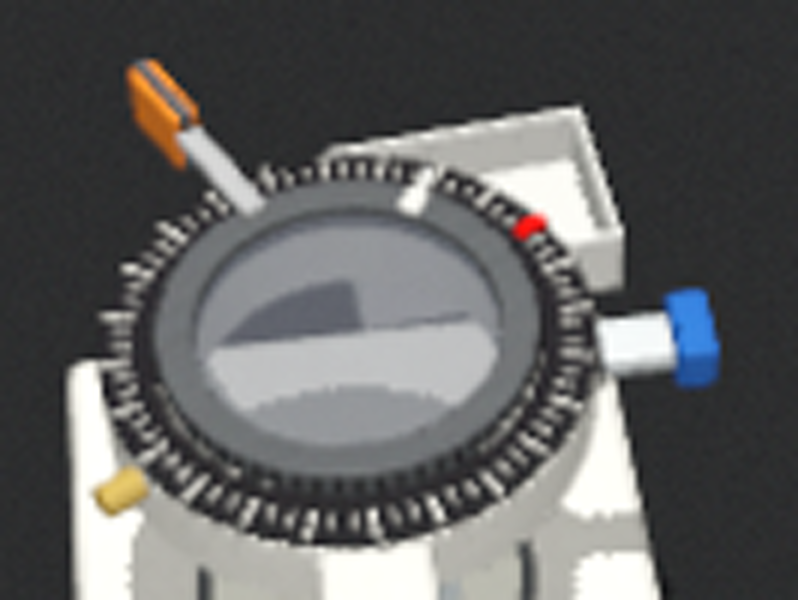

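View pics/B.png

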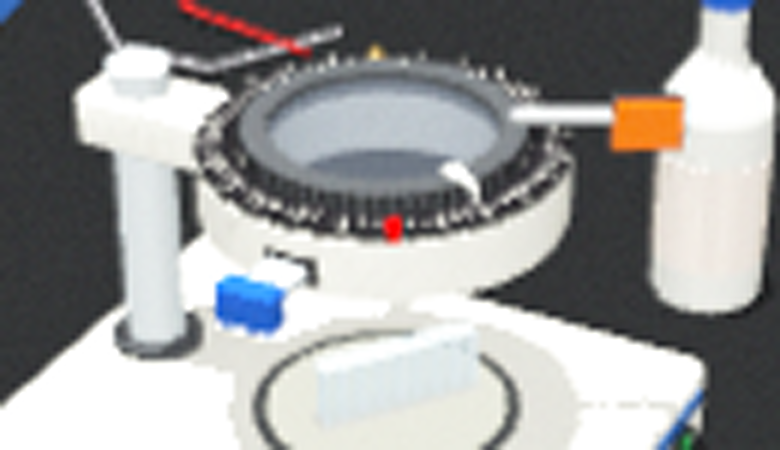

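Run:
```python
from h import *
a=snap('scene');b=snap('side')
def tri(p,q):
    o,d=ray(a,*p);O,D=ray(b,*q);t=np.linalg.lstsq(np.c_[d,-D],O-o,rcond=None)[0]
    P,Q=o+d*t[0],O+D*t[1];return ((P+Q)/2).round(1),np.linalg.norm(P-Q).round(1)
print('c',onz(a,223.3,219.7,197),onz(b,232.9,161.2,197))
print('red',tri((252.8,202.4),(235,177.8)))
print('slider',tri((280.2,220.7),(211,190.2)))
print('bottle base',onz(a,119,268,0),'cap',onz(a,102,208,185),onz(b,290.9,136.7,183))
print('jar lid',onz(a,331,247,70))
print('ptr tip',onz(a,165+432/6,165+168/6,193),onz(b,170+478/6,140+198/6,193))
s=r.sense();print(s['tool_pos'],s['tcp_rot'])
```

```text
c [612.99818679 -45.22089631 197.        ] [607.80404066 -39.40467443 197.        ]
red (array([582.4,  25.8, 188.6]), np.float64(0.2))
slider (array([630.4,  67.3, 169.4]), np.float64(0.3))
bottle base [ 514.37123657 -273.42195761    0.        ] cap [ 494.84461254 -265.33881736  185.        ] [ 494.70807539 -262.63174381  183.        ]
jar lid [661.36084581 178.96269598  70.        ]
ptr tip [551.10455432   2.18927845 193.        ] [552.33060603   0.59609917 193.        ]
[ 230.19232729 -553.91668918  249.94092505] [-1.79966303e+02 -2.49116437e-03  2.25642532e+01]
```

{"name": "servo_tool", "arguments": {
  "fingers": [0, 0, 0, 0, 0, 0, 0, 0, 0, 0],
  "linear": [
    [0, 0, -0.04],
    [0.044, -0.029, -0.08],
    [0.088, -0.058, -0.08],
    [0.132, -0.087, -0.08],
    [0.176, -0.116, -0.08],
    [0.22, -0.145, -0.08],
    [0.264, -0.175, -0.08],
    [0.308, -0.204, -0.08],
    [0.352, -0.233, -0.08],
    [0.396, -0.262, -0.08]
  ],
  "rotation": [
    [0, 0, 2.3],
    [0, 0, 4.5],
    [0, 0, 6.8],
    [0, 0, 9],
    [0, 0, 11.3],
    [0, 0, 13.6],
    [0, 0, 15.8],
    [0, 0, 18.1],
    [0, 0, 20.3],
    [0, 0, 22.56]
  ]
}}

```text
time: 1.3
tool_pos: [476.2, -187.8, 330.5]
tcp_rot: [180.0, -0.0, -0.1]
ft_force: [-0.1, -0.1, 0.2]
finger_gap: -0.2
grip_force: 0.0
```

Run:
```python
from h import *
w=snap('wrist','w1');s=r.sense();print(s['tool_pos'],s['tcp_rot'],s['finger_gap'],s['ft_force'])
T=np.array(w['camera_from_world']);print(-T[:3,:3].T@T[:3,3])
for p in [(607,-43,197),(499,-80,197),(582.4,25.8,188.6),(551.7,1.4,193)]:print(proj(w,p))
```

```text
[ 479.61488864 -181.41264564  330.37044885] [-1.79783262e+02 -1.54243297e-01  3.13900666e-02] -0.07111350835137625 [0.61325935 5.66565476 0.3836945 ]
[ 557.66589045 -188.27479385  453.67191564]
[65.63996799 24.15013583]
[132.22218947 161.41576789]
[-5.71561843 60.12099665]
[29.09953901 99.20358859]
```

View pics/w1.png

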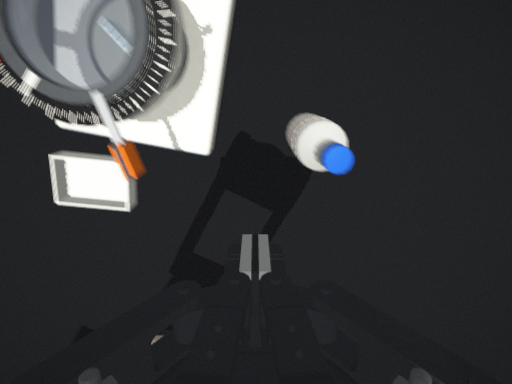

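The wrist view (slightly blurred, still moving) shows the tab at (126,158) and the pointer at (32,80). I'll centre the camera over the ring for one exact look.

{"name": "servo_tool", "arguments": {
  "fingers": [0, 0, 0, 0, 0, 0],
  "linear": [
    [0, -0.04, 0],
    [0, -0.08, 0],
    [0, -0.115, 0],
    [0, -0.115, 0],
    [0, -0.115, 0],
    [0, -0.115, 0]
  ],
  "rotation": [
    [0, 0, 0],
    [0, 0, 0],
    [0, 0, 0],
    [0, 0, 0],
    [0, 0, 0],
    [0, 0, 0]
  ]
}}

```text
time: 1.95
tool_pos: [475.5, -75.5, 330.3]
tcp_rot: [180.0, -0.0, -0.0]
ft_force: [0.6, -0.0, 0.2]
finger_gap: -0.2
grip_force: 0.0
```

```bash
cat > look.py <<'E'
from h import *
def look(name):
    w=snap('wrist',name);s=r.sense();print(s['time'],s['tool_pos'],s['tcp_rot'],s['ft_force'])
    h=cv2.cvtColor(w['frame'],cv2.COLOR_RGB2HSV)
    for nm,lo,hi,z in (('orange',(5,150,100),(18,255,255),210),('red',(0,170,80),(4,255,255),189),('blue',(100,150,80),(125,255,255),178)):
        m=cv2.inRange(h,lo,hi);n,l,st,c=cv2.connectedComponentsWithStats(m)
        for i in range(1,n):
            if st[i,4]>15: print(nm,st[i],c[i].round(1),onz(w,*c[i],z).round(1))
    return w
E
python3 - <<'E'
from look import *
w=look('w2')
for p in [(607,-43,197),(499,-80,197),(582.4,25.8,188.6),(551.7,1.4,193)]:print(proj(w,p))
E
```

```text
2.0 [475.44645774 -75.69509368 330.19734449] [ 1.79982668e+02  1.17777103e-02 -6.39957335e-02] [ 0.09313508 -0.36032473  0.64271284]
orange [ 37   0  28  25 129] [56.6 13. ] [610.5  67.  210. ]
orange [256 143  12  36 144] [261.6 160.9] [501.5 -81.8 210. ]
orange [247 147  13  34 121] [253.3 163.6] [499.1 -74.9 210. ]
red [122  53  16  13 121] [129.4  58.7] [582.3  26.6 189. ]
blue [ 71   0  26  21 371] [82.1  9.1] [620.4  64.4 178. ]
blue [438 143  40  32 959] [457.5 158.4] [ 496.5 -268.2  178. ]
[211.59409272  22.51094772]
[259.14181749 160.33125631]
[130.57957039  58.55648609]
[162.42043466  97.80955965]
```

View pics/w2.png

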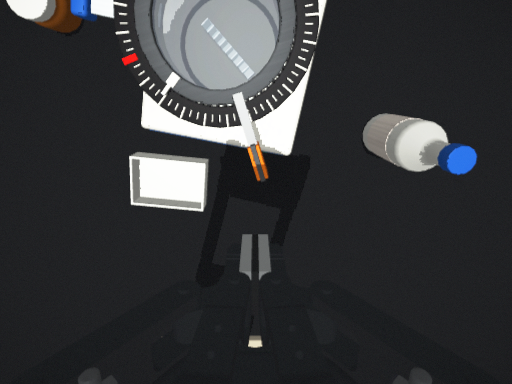

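The wrist view shows the lever tab at (257,162), the pointer tip at about (165,93) and the red mark at (129,59). The tab has to go about 32° clockwise. I'll come down on its -y side.

{"name": "servo_tool", "arguments": {
  "fingers": [0, 0, 0, 0, 0, 0, 0, 0, 0],
  "linear": [
    [0.018, 0.02, 0],
    [0.035, 0.04, 0],
    [0.035, 0.04, 0.03],
    [0.035, 0.04, 0.06],
    [0.035, 0.04, 0.09],
    [0.035, 0.04, 0.12],
    [0.035, 0.04, 0.13],
    [0.035, 0.04, 0.13],
    [0.035, 0.04, 0.13]
  ],
  "rotation": [
    [0, 0, 0],
    [0, 0, 0],
    [0, 0, 0],
    [0, 0, 0],
    [0, 0, 0],
    [0, 0, 0],
    [0, 0, 0],
    [0, 0, 0],
    [0, 0, 0]
  ]
}}

```text
time: 2.9
tool_pos: [511.1, -115.4, 201.7]
tcp_rot: [180.0, -0.1, -0.0]
ft_force: [0.0, -0.7, -0.1]
finger_gap: 0.0
grip_force: 0.0
```

{"name": "servo_tool", "arguments": {
  "fingers": [0, 0, 0, 0, 0, 0, 0, 0, 0, 0],
  "linear": [
    [-0.003, -0.006, 0],
    [-0.006, -0.012, 0],
    [-0.009, -0.018, 0],
    [-0.012, -0.024, 0],
    [-0.014, -0.03, 0],
    [-0.015, -0.036, 0],
    [-0.016, -0.042, 0],
    [-0.017, -0.048, 0],
    [-0.018, -0.054, 0],
    [-0.019, -0.056, 0]
  ],
  "rotation": [
    [0, 0, 0],
    [0, 0, 0],
    [0, 0, 0],
    [0, 0, 0],
    [0, 0, 0],
    [0, 0, 0],
    [0, 0, 0],
    [0, 0, 0],
    [0, 0, 0],
    [0, 0, 0]
  ]
}}

```text
time: 3.9
tool_pos: [491.4, -58.0, 200.1]
tcp_rot: [-180.0, 0.0, 0.0]
ft_force: [0.2, -0.4, -0.4]
finger_gap: -0.1
grip_force: 0.6
```

Run:
```python
from look import *
w=look('w3');C=(607,-43)
a=snap('scene');
for nm,c in (('w',w),('scene',a)):
    h=cv2.cvtColor(c['frame'],cv2.COLOR_RGB2HSV);m=cv2.inRange(h,(5,150,100),(18,255,255))
    if nm=='scene': m[:150]=0;m[210:]=0;m[:,:150]=0;m[:,260:]=0;print(cv2.connectedComponentsWithStats(m)[2:])
```

```text
3.95 [491.21662998 -57.94031432 200.13371618] [-1.79981814e+02  2.59325229e-02  3.76558353e-02] [0.56661152 0.85745124 0.39197192]
orange [218 223  11  59 378] [222.6 251.7] [506.9 -44.5 210. ]
orange [202 235   8  53 284] [204.9 263. ] [501.2 -36.6 210. ]
red [ 37  56  31  24 430] [52.  67.7] [582.2  26.7 189. ]
(array([[     0,      0,    512,    384, 196564],
       [   210,    170,      4,     11,     18],
       [   207,    173,      4,     14,     26]], dtype=int32), array([[255.51024603, 191.5031898 ],
       [211.61111111, 175.05555556],
       [208.42307692, 178.76923077]]))
```

View pics/w3.png

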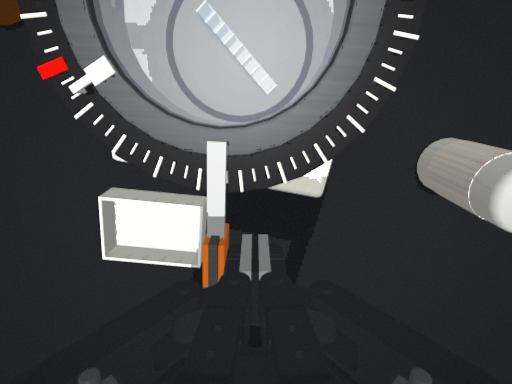

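The close view shows the pointer from its tip at about (72,90) to (113,62), and the red mark from (37,73) to its inner end at (67,63). I'll compute the angle that is left.

```bash
cat > ang.py <<'E'
from look import *
def ang(name):
    w=look(name);C=np.array((607,-43.));f=w['frame'].astype(int)
    g=cv2.cvtColor(w['frame'],cv2.COLOR_RGB2HSV)
    c0=proj(w,(607,-43,197))
    W=((g[...,1]<60)&(g[...,2]>190)).astype(np.uint8);Rm=cv2.inRange(g,(0,170,80),(4,255,255))
    for nm,m,z in (('ptr',W,197),('ptr',W,190),('red',Rm,189)):
        n,l,st,c=cv2.connectedComponentsWithStats(m)
        for i in range(1,n):
            if st[i,4]<60: continue
            v,u=np.nonzero(l==i);P=np.array([onz(w,x,y,z)[:2] for x,y in zip(u,v)])-C
            R=np.hypot(*P.T)
            if np.median(R)<58 or np.median(R)>82 or np.ptp(R)>40: continue
            A=np.unwrap(np.arctan2(P[:,1],P[:,0]))
            k=np.abs(R-70)<3
            (d,)=[np.linalg.svd(P-P.mean(0),full_matrices=False)[2][0]]
            print(nm,z,st[i],'R',R.min().round(1),R.max().round(1),'ang',np.degrees(A.mean()).round(1),'at70',np.degrees(A[k].mean()).round(1),'axis',np.degrees(np.arctan2(d[1],d[0])).round(1))
E
python3 -c "
from ang import *
ang('w4')"
```

```text
4.05 [491.25894571 -58.41587664 200.09780026] [-1.79984377e+02  3.33510530e-02  2.52412876e-02] [ 0.33990052 -0.23592571  0.7719833 ]
orange [217 223  11  60 406] [221.7 253.2] [506.  -44.4 210. ]
orange [202 234   7  55 288] [204.5 261.3] [502.  -36.6 210. ]
red [ 36  56  32  23 426] [51.7 67.1] [582.2  26.6 189. ]
ptr 197 [ 20  11  26   7 118] R 63.2 73.1 ang 95.9 at70 95.8 axis 95.0
ptr 197 [393  30  26   9 114] R 69.5 79.4 ang -100.5 at70 -100.5 axis 79.6
ptr 197 [374  77  22  14  97] R 69.6 79.4 ang -114.8 at70 -114.8 axis -115.5
ptr 197 [ 74 102  19  17  88] R 64.1 74.2 ang 127.0 at70 126.9 axis 124.9
ptr 197 [346 115  19  18  89] R 69.3 79.2 ang -129.1 at70 -129.1 axis -130.2
ptr 197 [111 134  15  27 122] R 65.0 76.7 ang 143.0 at70 142.3 axis 156.8
ptr 197 [ 206  141   20   76 1399] R 54.4 89.2 ang 178.4 at70 178.4 axis 177.1
ptr 197 [275 143  57  52 968] R 68.1 90.1 ang -150.9 at70 -150.9 axis -64.4
ptr 197 [153 156  10  21  75] R 65.8 75.8 ang 157.5 at70 157.5 axis 154.9
ptr 197 [196 168   5  22  70] R 66.8 76.7 ang 172.4 at70 172.5 axis 170.3
ptr 197 [238 170   5  22  73] R
[... 243 characters left out ...]
t70 117.8 axis -60.2
ptr 190 [374  77  22  14  97] R 71.9 82.2 ang -113.8 at70 -113.7 axis -115.5
ptr 190 [ 74 102  19  17  88] R 67.3 77.9 ang 125.4 at70 125.4 axis 124.9
ptr 190 [346 115  19  18  89] R 71.2 81.7 ang -128.4 at70 -128.3 axis -130.2
ptr 190 [111 134  15  27 122] R 67.6 79.9 ang 141.6 at70 140.9 axis 156.8
ptr 190 [ 206  141   20   76 1399] R 55.5 92.3 ang 177.7 at70 177.8 axis 177.1
ptr 190 [153 156  10  21  75] R 68.1 78.6 ang 156.3 at70 156.3 axis 154.9
ptr 190 [196 168   5  22  70] R 68.7 79.2 ang 171.6 at70 171.6 axis 170.3
ptr 190 [238 170   5  22  73] R 69.4 79.8 ang -173.2 at70 -173.1 axis -175.0
red 189 [ 36  56  32  23 426] R 67.5 80.3 ang 109.6 at70 109.6 axis 109.6
```

{"name": "servo_tool", "arguments": {
  "fingers": [0, 0, 0, 0, 0, 0, 0],
  "linear": [
    [0, -0.004, 0],
    [0, -0.008, 0],
    [0, -0.012, 0],
    [0, -0.016, 0],
    [0, -0.018, 0],
    [0, -0.019, 0],
    [0, -0.019, 0]
  ],
  "rotation": [
    [0, 0, 2],
    [0, 0, 4],
    [0, 0, 6],
    [0, 0, 8],
    [0, 0, 10],
    [0, 0, 10],
    [0, 0, 10]
  ]
}}

```text
time: 4.75
tool_pos: [491.4, -39.8, 200.1]
tcp_rot: [180.0, 0.0, -9.9]
ft_force: [-0.4, -1.3, -0.5]
finger_gap: -0.1
grip_force: 0.2
```

```bash
python3 -c "
from ang import *
ang('w5')"|grep -E "red|axis|^[0-9]"
```

```text
4.8 [491.38269203 -39.75141122 200.15081078] [-1.79995376e+02  2.09474158e-02 -9.94974397e+00] [-1.094459   -0.45302931  0.09013036]
red [ 53  93  29  20 272] [ 64.1 102.2] [581.4  28.1 189. ]
ptr 197 [  0   0  20  30 476] R 72.6 80.2 ang 84.6 at70 83.8 axis 161.8
ptr 197 [ 30  48  24  10 104] R 63.4 73.2 ang 95.9 at70 95.9 axis 94.8
ptr 197 [383  49  24  11 107] R 69.3 79.2 ang -114.9 at70 -114.9 axis -115.6
ptr 197 [361  93  21  15  94] R 69.2 79.0 ang -129.3 at70 -129.3 axis -130.2
ptr 197 [ 94 126  16  19  83] R 64.4 74.4 ang 126.9 at70 126.9 axis 124.7
ptr 197 [295 127  53  56 982] R 68.2 90.4 ang -152.4 at70 -151.2 axis -60.1
ptr 197 [131 152  24  29 205] R 65.1 78.6 ang 143.2 at70 142.2 axis 160.8
ptr 197 [178 167   6  22  70] R 66.0 76.0 ang 157.3 at70 157.3 axis 155.7
ptr 197 [260 167   8  22  75] R 67.4 77.5 ang -173.0 at70 -172.9 axis -175.1
ptr 190 [  0   0  20  30 476] R 77.6 85.4 ang 83.3 at70 nan axis 161.8
ptr 190 [ 30  48  24  10 104] R 67.4 77.8 ang 94.3 at70 94.3 axis 94.8
ptr 190 [383  49  24  11 107] R 71.8 82.3 ang -113.8 at70 -113.7 axis -115.6
ptr 190 [ 66  60  46  38 711] R 50.6 71.6 ang 108.2 at70 108.6 axis -69.1
ptr 190 [361  93  21  15  94] R 71.3 81.7 ang -128.5 at70 -128.4 axis -130.2
ptr 190 [ 94 126  16  19  83] R 67.3 77.9 ang 125.4 at70 125.4 axis 124.7
ptr 190 [131 152  24  29 205] R 67.6 81.8 ang 142.0 at70 140.9 axis 160.8
ptr 190 [178 167   6  22  70] R 68.1 78.6 ang 156.3 at70 156.3 axis 155.7
ptr 190 [260 167   8  22  75] R 69.2 79.8 ang -173.2 at70 -173.2 axis -175.1
red 189 [ 53  93  29  20 272] R 68.1 80.3 ang 109.8 at70 110.7 axis 99.2ang.py:17: RuntimeWarning: Mean of empty slice.
  print(nm,z,st[i],'R',R.min().round(1),R.max().round(1),'ang',np.degrees(A.mean()).round(1),'at70',np.degrees(A[k].mean()).round(1),'axis',np.degrees(np.arctan2(d[1],d[0])).round(1))
  ret = ret.dtype.type(ret / rcount)
```

View pics/w5.png

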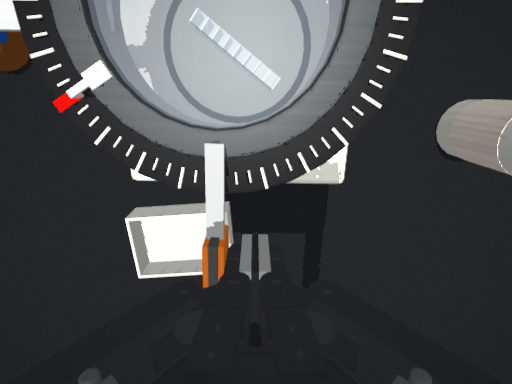

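The pointer is now touching the red mark, with about 1° left. I'll nudge 2 mm more, then back off and lift.

{"name": "servo_tool", "arguments": {
  "fingers": [0, 0, 0, 0, 0, 0, 0, 0, 0],
  "linear": [
    [0, -0.001, 0],
    [0, -0.002, 0],
    [0, -0.002, 0],
    [0, 0.008, 0],
    [0, 0.02, 0],
    [0, 0.02, -0.03],
    [0, 0.02, -0.07],
    [0, 0.02, -0.11],
    [0, 0.02, -0.11]
  ],
  "rotation": [
    [0, 0, 0],
    [0, 0, 0],
    [0, 0, 0],
    [0, 0, 0],
    [0, 0, 0],
    [0, 0, 0],
    [0, 0, 0],
    [0, 0, 0],
    [0, 0, 0]
  ]
}}

```text
time: 5.7
tool_pos: [490.4, -61.0, 317.4]
tcp_rot: [180.0, -0.6, -10.0]
ft_force: [0.2, 0.6, -0.0]
finger_gap: -0.1
grip_force: 0.0
```

{"name": "servo_tool", "arguments": {
  "fingers": [0, 0, 0, 0, 0, 0, 0, 0],
  "linear": [
    [0.024, -0.039, 0],
    [0.048, -0.078, 0],
    [0.071, -0.117, 0],
    [0.095, -0.156, 0],
    [0.119, -0.195, 0],
    [0.119, -0.195, 0],
    [0.119, -0.195, 0],
    [0.119, -0.195, 0]
  ],
  "rotation": [
    [0, 0, 0.5],
    [0, 0, 1],
    [0, 0, 1.5],
    [0, 0, 2],
    [0, 0, 2],
    [0, 0, 2],
    [0, 0, 2],
    [0, 0, 2]
  ]
}}

```text
time: 6.5
tool_pos: [638.9, 110.7, 310.4]
tcp_rot: [180.0, -0.0, -12.0]
ft_force: [0.4, -0.2, 0.9]
finger_gap: 0.3
grip_force: 0.0
```

Run:
```python
from look import *
w=look('w6')
for p in [(632,74,168),(630.4,67.3,178)]:print(proj(w,p))
```

```text
6.55 [638.80301665 110.55721578 310.94102612] [ 1.79994874e+02 -4.76648828e-02 -1.20717242e+01] [-0.46202616 -0.37463311 -0.38106371]
orange [189 132  25  10  53] [201.2 134.4] [696.8 138.8 210. ]
orange [406 282  19  42 455] [414.4 302.3] [509.7 -11.1 210. ]
orange [424 295   8  29  67] [427.7 309.5] [499.  -22.7 210. ]
red [351 224  14  12  84] [357.7 229.4] [582.2  26.3 189. ]
blue [294 167  17  32 465] [302.5 182.4] [633.2  67.3 178. ]
[293.94281575 181.90811325]
[302.9416255  185.29469401]
```

View pics/w6.png

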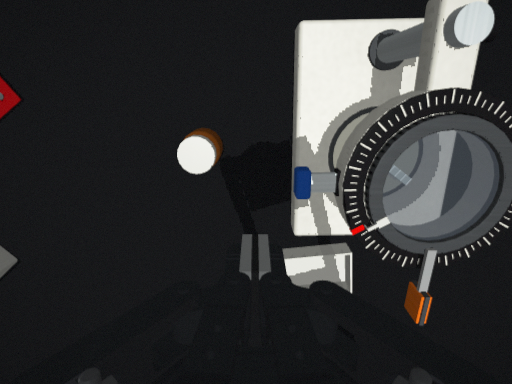

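The view shows the pointer on the red mark at (358,229). The blue block at (302,182) is square to the tool, and the path down is clear. I'll descend outside the block and push.

{"name": "servo_tool", "arguments": {
  "fingers": [0, 0, 0, 0, 0, 0],
  "linear": [
    [0.003, 0, 0.03],
    [0.003, 0, 0.06],
    [0.003, 0, 0.09],
    [0.003, 0, 0.12],
    [0.003, 0, 0.13],
    [0.003, 0, 0.13]
  ],
  "rotation": [
    [0, 0, 0],
    [0, 0, 0],
    [0, 0, 0],
    [0, 0, 0],
    [0, 0, 0],
    [0, 0, 0]
  ]
}}

```text
time: 7.15
tool_pos: [640.8, 110.3, 179.3]
tcp_rot: [180.0, 0.1, -12.1]
ft_force: [0.4, -0.0, -0.8]
finger_gap: -0.3
grip_force: 0.0
```

{"name": "servo_tool", "arguments": {
  "fingers": [0, 0, 0, 0, 0, 0, 0, 0, 0, 0],
  "linear": [
    [0, 0.005, 0],
    [0, 0.01, 0],
    [0, 0.015, 0],
    [0, 0.02, 0],
    [0, 0.025, 0],
    [0, 0.029, 0],
    [0, 0.033, 0],
    [0, 0.036, 0],
    [0, 0.038, 0],
    [0, 0.038, 0]
  ],
  "rotation": [
    [0, 0, 0],
    [0, 0, 0],
    [0, 0, 0],
    [0, 0, 0],
    [0, 0, 0],
    [0, 0, 0],
    [0, 0, 0],
    [0, 0, 0],
    [0, 0, 0],
    [0, 0, 0]
  ]
}}

```text
time: 8.15
tool_pos: [634.0, 73.9, 180.2]
tcp_rot: [180.0, 0.0, -12.0]
ft_force: [0.5, 0.8, -0.2]
finger_gap: -0.0
grip_force: 0.0
```

{"name": "servo_tool", "arguments": {
  "fingers": [0, 0, 0, 0, 0, 0],
  "linear": [
    [0, 0.002, 0],
    [0, 0.004, 0],
    [0, 0.006, 0],
    [0, 0.007, 0],
    [0, 0.008, 0],
    [0, 0.008, 0]
  ],
  "rotation": [
    [0, 0, 0],
    [0, 0, 0],
    [0, 0, 0],
    [0, 0, 0],
    [0, 0, 0],
    [0, 0, 0]
  ]
}}

```text
time: 8.75
tool_pos: [632.4, 66.2, 180.2]
tcp_rot: [180.0, 0.0, -12.0]
ft_force: [0.6, -0.3, -0.0]
finger_gap: -0.1
grip_force: 0.3
```

{"name": "servo_tool", "arguments": {
  "fingers": [0, 0, 0],
  "linear": [
    [0, 0.001, 0],
    [0, 0.002, 0],
    [0, 0.002, 0]
  ],
  "rotation": [
    [0, 0, 0],
    [0, 0, 0],
    [0, 0, 0]
  ]
}}

```text
time: 9.05
tool_pos: [631.9, 64.3, 180.2]
tcp_rot: [180.0, 0.0, -12.0]
ft_force: [1.3, 0.7, 0.0]
finger_gap: -0.1
grip_force: 0.5
```

{"name": "servo_tool", "arguments": {
  "fingers": [0, 0, 0],
  "linear": [
    [0, 0.001, 0],
    [0, 0.002, 0],
    [0, 0.002, 0]
  ],
  "rotation": [
    [0, 0, 0],
    [0, 0, 0],
    [0, 0, 0]
  ]
}}

```text
time: 9.35
tool_pos: [631.9, 63.9, 180.3]
tcp_rot: [-179.9, -0.0, -12.0]
ft_force: [2.3, 7.9, -2.1]
finger_gap: 0.1
grip_force: 4.0
```

Run:
```python
from look import *
w=look('w7')
```

```text
9.4 [631.85424718  63.9133132  180.30365852] [-1.79867141e+02 -1.85892987e-02 -1.19509322e+01] [ 3.74651113  6.6783106  -2.03751339]
orange [108 155  16   4  34] [115.7 156.3] [701.4  94.3 210. ]
orange [125 156  11   6  21] [129.8 158. ] [699.9  90.  210. ]
blue [ 281  230   29   58 1311] [296.3 256.1] [633.6  42.6 178. ]
```

View pics/w7.png

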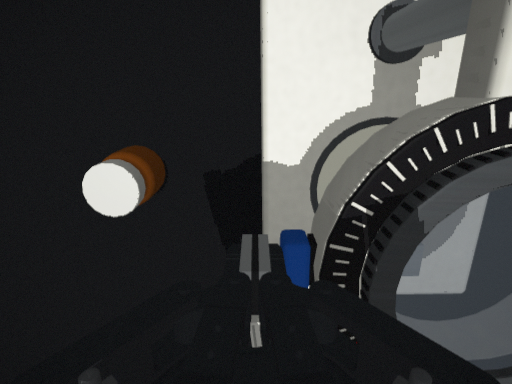

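The force rose to 8 N, motion stalled where home was expected, and the block at (296,256) stands right beside the head. It is home, so I'll back off and lift.

{"name": "servo_tool", "arguments": {
  "fingers": [0, 0, 0, 0, 0, 0, 0, 0, 0, 0],
  "linear": [
    [0, -0.01, 0],
    [0, -0.03, 0],
    [0, -0.045, 0],
    [0, -0.045, -0.03],
    [0, -0.045, -0.07],
    [0, -0.045, -0.11],
    [0, -0.045, -0.13],
    [0, -0.045, -0.13],
    [0, -0.045, -0.13],
    [0, -0.045, -0.13]
  ],
  "rotation": [
    [0, 0, 0],
    [0, 0, 0],
    [0, 0, 0],
    [0, 0, 0],
    [0, 0, 0],
    [0, 0, 0],
    [0, 0, 0],
    [0, 0, 0],
    [0, 0, 0],
    [0, 0, 0]
  ]
}}

```text
time: 10.4
tool_pos: [640.3, 106.6, 308.1]
tcp_rot: [179.9, 0.2, -12.0]
ft_force: [0.4, -0.4, -0.8]
finger_gap: -0.2
grip_force: 0.0
```

Run:
```python
from ang import *
ang('w8')
```

```text
10.45 [640.17016589 106.53220238 307.95020874] [179.93526916   0.19298029 -11.99266071] [ 0.01264909 -0.17668322 -0.97404168]
orange [184 133  28  11  53] [198.2 136. ] [697.5 136.8 210. ]
orange [402 285  19  42 448] [410.9 305.3] [509.9 -11.2 210. ]
orange [420 296   9  31  70] [424.2 312.1] [499.7 -22.8 210. ]
red [347 227  15  11  83] [354.  232.2] [582.2  26.3 189. ]
blue [315 169  18  32 491] [324.  184.3] [629.2  44.8 178. ]
red 189 [347 227  15  11  83] R 67.5 79.9 ang 109.7 at70 109.8 axis 106.8
```

View pics/w8.png

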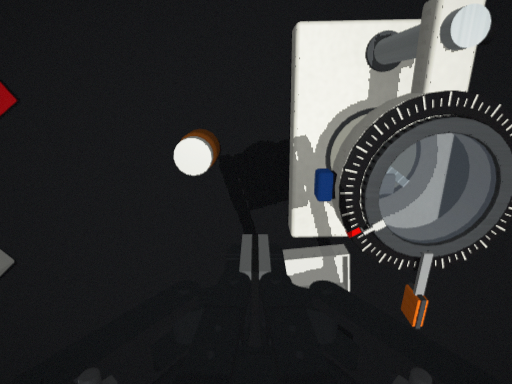

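The block at (324,184) is against the head, the pointer stands at the red mark (354,232), and the arm is clear. I'll hand in.

```bash
python3 -c "
from bench import r
print(r.hand_in())"
```

```text
the job is handed in; nothing more can be done
None
```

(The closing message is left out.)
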